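# Slide a foam board under the trimmer rail to the stop

## Robot

A 6-joint arm with a two-finger parallel gripper is mounted at the origin on the work surface. World frame = base frame: x ahead of the robot, y to its left, z up, the work surface at z = 0. Lengths are in mm, angles in rad, forces in N, time in s.
With the tool pointing down it reaches from about 375 to 975 mm from the base axis. Payload 3.8 kg.
Tool frame: the origin (TCP) lies at the very end of the fingers, on their centre line; the grasp point (between the pads) lies arm.hold_point_z behind it (arm.hold_point_z is the distance from the TCP to the grasp point, in mm); z points along the fingers, y is the line along which they close (so a half turn about z gives the same grasp; the last joint's range is limited). The gripper opens to 88 mm and grips with 3 to 60 N. Pads are 18 mm wide; open, the fingers measure 123 mm over their backs; the gripper's body (75 mm by 187 mm) begins 45 mm behind the grasp point.
Start: joints at [-1.242, 0.264, 1.604, -0, 1.274, -0.037], TCP at [241.439, -630.337, 238.706] pointing down, gripper open.
Joint ranges: [-2.63, 2.63], [-0.94, 2.18], [0.31, 2.57], [-1.31, 4.45], [0, 2.66], [-2.55, 2.55]. Speed limits (rad/s): [2.57, 2.57, 3.14, 3.14, 3.14, 3.14].

## Interface

Orientations are given as [roll, pitch, yaw] about the fixed x, y, z axes, in that order (R = Rz(yaw) Ry(pitch) Rx(roll)).
In Python, from station import state, optics, order, arm gives the robot as it stands. The module is installed in compiled form; this text tells all that it offers.
- The arm moves only by the shell command python3 -m jog 'ROWS'. ROWS is a JSON object of lists of equal length, an entry for each row: "travel": the shift along the tool's x, y, z in units of 0.1 m (1.0 is 0.1 m), a list of three; "rot": the turn, a rotation vector about the tool's x, y, z in units of 60 degrees (1.0 is 60 degrees), a list of three; "grip": the opening, from -1 (shut) to 1 (fully open). A call has 1 to 8 rows; each row shifts and turns the commanded pose from where the row before left it, along the tool's axes as they then stand; what a row does not reach is not made up. A row lasts 1/10 s, in which the tool goes at most 50 mm and 8.59 degrees, less where a joint would pass 70% of its speed; a pose out of reach is approached as far as the arm can. A call with a number of a shift or a turn outside -1 to 1 is refused whole. A call with a gripper value outside its range is refused whole. The fingers move at their own pace and stop on an object; the grip force is fixed at half the most. Time passes only in rows, so rows that do not move let the fingers close. It gives the time, the measured TCP pose, the force, the opening and the grip force at its end, in the units of the state.
- state(): the state, without advancing time (a new reading comes with each control period).
- optics.camera(name): name is "side" or "top"; returns the picture (480x640x3 uint8, blue, green, red); there is no depth.
- optics.camera_params(name): a dict with "fov_y" (degrees; the focal length in pixels is half the picture's height over the tangent of half this angle, whatever the lens; pixels are square), "cx", "cy" (the principal point, pixels), "rvec" (rotation vector, rad) and "tvec" (3), from world to camera coordinates, as OpenCV has them. Camera axes: x right, y down, z forward; pixel columns grow to the right and rows downward; lengths in mm; the calibration is good to about 2 mm. A picture is of the moment at which its call begins. camera_params takes no time and is no camera call.
- order.job_done(): hands the job in; it is judged then, once.
The state is a dict: "clock": time; "q": joint angles; "qd": joint speeds; "effort": joint torques, N m; "position": TCP position; "orientation": TCP orientation; "wrist_force": force on the tool from outside, world axes, zero at the start; "moment": the same for the moment, N m; "width": finger opening in mm; "finger_force": force on a finger pad.
Only numpy, scipy, OpenCV 4.12 (cv2) and the standard library are available. Lean on these libraries where they do the work, as an engineer would, in place of code of your own. Each camera call takes 0.05 s, during which the arm holds its last target. There are 200 camera calls.

## Task

Set the foam board up for its cut: push it flat along the trimmer bed, under the rail, until its leading edge rests against the back stop all along and its side rests against the side fence. Only push it with the fingers: do not lift or tip the board, do not shove the back stop out of its setting, and leave the paint bottles, the jar and the cup as they stand.

Things in the scene. Friction and masses are not known exactly. Their poses are not given: they have to be found in the camera images.
- trimmer: Board trimmer fixed on the table: flat grey bed, 410 mm along its x (-220 to +190) by 360 mm along its y, bed surface at z = 22 mm. Origin on the table under the bed, z up. Boards are fed along +x under the rail. The black cutter head is parked on the rail at y = -148 to -88 mm, top 59 mm above the bed, and stays there.
- rail_mid (a point): Middle of the underside of the aluminium rail, a low bridge along the trimmer's y: 40 mm wide (trimmer x = 30 to 70 mm), underside 14 mm above the bed, top 34 mm above it, clear from y = -156 to +156 mm between its 34 mm high end blocks. Axes as the trimmer's.
- fence_face (a point): Middle of the face of the side fence, at bed height: an aluminium strip 12 mm high above the bed, along trimmer x = -200 to +10 mm, its face at trimmer y = +140 mm looking to -y. Axes as the trimmer's.
- panel: The foam board, loose on the bed before the rail: 150 mm (its x) by 140 mm (its y), 10 mm thick, white faces, black edges, about 50 g. Origin: centre of its underside, z up. Its +x side is the leading edge, its +y side goes to the fence; at the start it is turned up to 17 degrees either way and stands off the fence.
- panel_lead (a point): Middle of the board's leading (+x) edge, at half its thickness; axes as the board's.
- backstop (a joint): Setting of the adjustable back stop, m: the stop's face lies at trimmer x = 95 mm + this value and looks to -x. It is held in its slots by friction only and slips at about 12 N.
- stop_face (a point): On the face of the back stop, 5 mm above the bed, at trimmer y = +20 mm; axes as the trimmer's. The stop is an aluminium angle strip beyond the rail, 190 mm long along the trimmer's y (y = -75 to +115 mm), 18 mm high.
- jar: Bystander: green paint jar with white cap, 80 mm diameter, 125 mm high, on the table past the trimmer's far (+x) end. Origin at the centre of its underside.
- squeeze: Bystander: light green paint bottle, 58 mm diameter, 165 mm high, on the table past the trimmer's far (+x) end. Origin at the centre of its underside.
- dropper: Bystander: small brown paint bottle, 34 mm diameter, 85 mm high, standing on the bed's corner behind the rail (+x, -y). Origin at the centre of its underside.
- cup: Bystander: paper cup, 84 mm at the rim, 105 mm high, with two brushes that stand up to 185 mm, on the table before the trimmer's infeed (-x) end. Origin at the centre of its underside.
Things that resemble listed ones, but are neither listed nor needed, are in the scene too. There is more than one size of the panel; the one meant has the size given above.

How it is judged (in metres and radians):
At the end, for the whole second after the job is handed in: The board lies flat and at rest on the bed under the rail, its leading edge within 4 mm of the back stop, its side within 4 mm of the fence line, square to the trimmer within 0.03 rad; the stop is within 4 mm of its setting (x of panel_lead in the frame of stop_face between -0.004 and 0.003 m and y of panel in the frame of trimmer between 0.066 and 0.074 m and angle between the x axis of panel and the x axis of trimmer, either way round below 0.03 rad and z of panel in the frame of trimmer below 0.025 m and angle between panel's own z axis and vertical below 0.03 rad and distance of stop_face from where it was at the start of the episode below 0.004 m and linear speed of panel below 0.01 m/s); the robot touches nothing.
It fails at once if the board is lifted off the bed (z of panel in the frame of trimmer above 0.03 m).
It fails at once if the board is tipped (angle between panel's own z axis and vertical above 0.07 rad).
It fails at once if the board is pushed with the arm instead of the fingers (contact force between the arm and panel above 2 N).
It fails at once if the back stop is shoved out of its setting (distance of stop_face from where it was at the start of the episode above 0.004 m).
It fails at once if a bottle, the jar or the cup is moved or knocked over (distance of any of jar, squeeze, dropper, cup from where it was at the start of the episode above 0.01 m or angle between any of jar, squeeze, dropper, cup's own z axis and vertical above 0.2 rad).
It also fails if it takes over 51 s, if anything falls off the work surface, if the arm or the gripper's body presses on something with over 40 N, if the wrist force passes 120 N, or if a joint passes its speed limit or range.

## Working session

There is one attempt and no reset: what is moved stays moved. The work goes in short steps, Python scripts to look and compute and a shell command to move; the robot and the scene stay as the last step left them, time stands still between calls to the robot, and variables do not carry over. Pictures are saved under pics/ and viewed, at most 10 in all, crops included, and the job is handed in when it is done.

```bash
mkdir -p pics; python3 - <<'E'
from station import state, optics, order, arm
import cv2
for n in ("side","top"):
    cv2.imwrite(f"pics/{n}0.png",optics.camera(n)); print(n,optics.camera_params(n))
print(state()); print(arm.hold_point_z)
E
```

```text
side {'fov_y': 49.1166484930055, 'cx': 323.4287269320563, 'cy': 237.70351714002737, 'rvec': array([ 0.77659278, -2.51003395,  1.20592718]), 'tvec': array([ 355.75804231,  264.44031278, 1173.28351509])}
top {'fov_y': 45.37406176913882, 'cx': 316.0253740887034, 'cy': 231.28381601119656, 'rvec': array([ 2.18405402, -2.12849118,  0.12617862]), 'tvec': array([ -91.85135963,  462.31290542, 1373.49374782])}
{'clock': 0.1, 'q': array([-1.24189019e+00,  2.64660882e-01,  1.60521028e+00, -2.46562187e-05,
        1.27373992e+00, -3.69041592e-02]), 'qd': array([-3.30484424e-05, -1.74691936e-03, -3.27276876e-03, -1.54731282e-03,
        2.04337618e-03, -5.29907648e-04]), 'effort': array([ 2.92198656e-04, -5.03616428e+01, -3.58071756e+01,  7.32384925e-02,
        2.32350634e-02, -5.11923986e-05]), 'position': array([ 241.23171172, -629.73304208,  237.53860931]), 'orientation': array([-3.13957473e+00, -5.09257050e-05,  3.65817485e-01]), 'wrist_force': array([ 0.24273461,  0.4180281 , -0.47881469]), 'moment': array([-0.00865522, -0.00728025,  0.00450695]), 'finger_force': 0.0, 'width': 88.10785828367466}
18.700000000000003
```

View pics/top0.png

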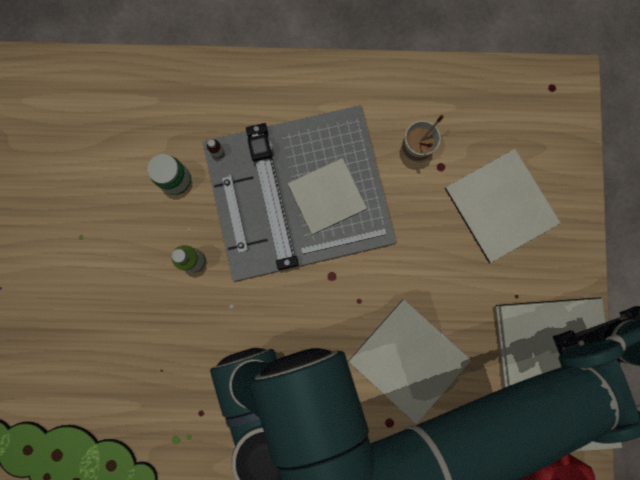

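View pics/side0.png

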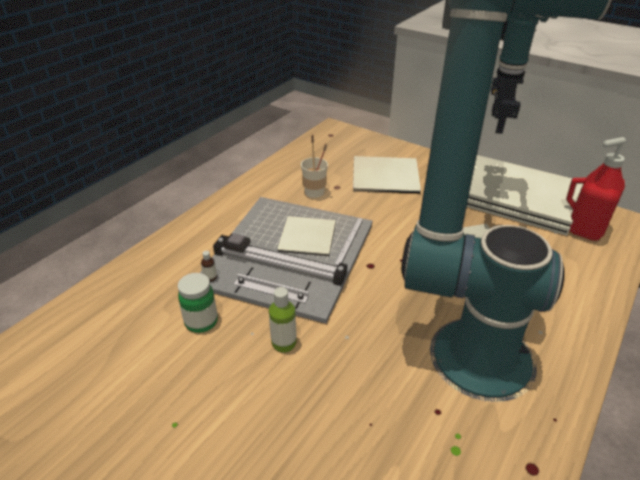

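Top view: the bed has corners near (206,140), (363,106), (396,243) and (235,280), the rail runs from (258,130) to (287,265), and the stop is at about (233,213). The fence runs from (303,250) to (384,233). The candidate boards are at (328,196) on the bed, and (503,206), (410,360) and (550,340) on the table. Only the first is loose on the bed before the rail. I'll check its size and view an enlarged crop.

```bash
cat > h.py <<'E'
import numpy as np, cv2
from station import state, optics, order, arm
def cam(n):
    p=optics.camera_params(n); f=240/np.tan(np.radians(p['fov_y']/2))
    R=cv2.Rodrigues(np.array(p['rvec']))[0]; t=np.array(p['tvec'])
    return np.array([[f,0,p['cx']],[0,f,p['cy']],[0,0,1]]),R,t
def ray(n,uv):
    K,R,t=cam(n); d=R.T@np.linalg.solve(K,[uv[0],uv[1],1]); return -R.T@t,d/np.linalg.norm(d)
def onz(n,uv,z):
    o,d=ray(n,uv); return o+d*(z-o[2])/d[2]
def tri(a,b):
    K1,R1,t1=cam('side');K2,R2,t2=cam('top')
    X=cv2.triangulatePoints(K1@np.c_[R1,t1],K2@np.c_[R2,t2],np.array(a,float).reshape(2,1),np.array(b,float).reshape(2,1))
    return (X[:3]/X[3]).ravel()
def proj(n,X):
    K,R,t=cam(n); x=K@(R@np.array(X,float)+t); return x[:2]/x[2]
def quad(mask):
    c=max(cv2.findContours(mask,cv2.RETR_EXTERNAL,cv2.CHAIN_APPROX_NONE)[0],key=cv2.contourArea)
    h=cv2.convexHull(c)
    for e in np.arange(0.01,0.15,0.005):
        q=cv2.approxPolyDP(h,e*cv2.arcLength(h,True),True)
        if len(q)<=4: break
    q=q.reshape(-1,2).astype(float); c=c.reshape(-1,2).astype(float)
    L=[]  # refine by line fits of the contour points near each side
    for i in range(4):
        a,b=q[i],q[(i+1)%4]; d=(b-a)/np.linalg.norm(b-a); s=(c-a)@d; off=np.abs((c-a)@[-d[1],d[0]])
        k=(s>.12*np.linalg.norm(b-a))&(s<.88*np.linalg.norm(b-a))&(off<3)
        l=cv2.fitLine(c[k].astype(np.float32),cv2.DIST_HUBER,0,.01,.01).ravel(); L.append(np.cross([l[2],l[3],1],[l[2]+l[0],l[3]+l[1],1]))
    P=[np.cross(L[i-1],L[i]) for i in range(4)]
    return np.array([p[:2]/p[2] for p in P])
E
python3 - <<'E'
from h import *
Q={}
for n,seed,bseed in (("top",(328,196),(230,180)),("side",(306,235),(250,215))):
    im=cv2.imread(f"pics/{n}0.png"); hsv=cv2.cvtColor(im,cv2.COLOR_BGR2HSV)
    print(n,'board hsv',hsv[seed[1],seed[0]],'bed hsv',hsv[bseed[1],bseed[0]])
    m=((hsv[...,2]>165)).astype(np.uint8)
    m=cv2.morphologyEx(m,cv2.MORPH_OPEN,np.ones((5,5)))
    _,lab=cv2.connectedComponents(m); q=quad((lab==lab[seed[1],seed[0]]).astype(np.uint8)); Q[n]=q; print('board',q.round(1).tolist())
    m=((hsv[...,1]<55)&(hsv[...,2]>45)).astype(np.uint8)
    m=cv2.morphologyEx(m,cv2.MORPH_CLOSE,np.ones((9,9)));m=cv2.morphologyEx(m,cv2.MORPH_OPEN,np.ones((5,5)))
    _,lab=cv2.connectedComponents(m); l=lab[bseed[1],bseed[0]]; mm=(lab==l).astype(np.uint8); print('bed area',mm.sum())
    q=quad(mm); Q[n+'bed']=q; print('bed',q.round(1).tolist())
for k in ('','bed'):
    W=[onz('top',u,32 if not k else 22) for u in Q['top'+k]]
    print(k,'world',np.round(W,1).tolist(),'sides',[round(float(np.linalg.norm(W[i]-W[i-1])),1) for i in range(4)])
    for w,u in zip(W,Q['top'+k]):
        pr=proj('side',w); j=np.argmin(np.linalg.norm(Q['side'+k]-pr,axis=1)); print('tri',tri(Q['side'+k][j],u).round(1),'px miss',(Q['side'+k][j]-pr).round(1))
im=cv2.imread("pics/top0.png")[95:290,195:455]
cv2.imwrite("pics/crop0.png",cv2.resize(im,None,fx=3,fy=3,interpolation=cv2.INTER_CUBIC))
E
```

```text
top board hsv [ 30  21 135] bed hsv [ 30   2 125]
board [[639.0, -0.0], [639.0, 479.0], [-0.0, 479.0], [0.0, -0.0]]
bed area 23596
bed [[360.6, 105.3], [395.4, 242.5], [232.8, 280.5], [202.6, 141.2]]
side board hsv [ 26  38 220] bed hsv [ 18  22 149]
board [[287.2, 215.3], [334.9, 219.3], [328.3, 252.7], [276.3, 247.9]]
bed area 14058
bed [[176.9, 282.2], [264.0, 198.4], [372.0, 221.4], [325.3, 321.6]]
 world [[1080.4, -889.6, 32.0], [-92.8, -840.2, 32.0], [-132.5, 636.8, 32.0], [1040.8, 745.9, 32.0]] sides [1636.0, 1174.2, 1477.5, 1178.3]
tri [ 1958.6 -1772.9 -1504.3] px miss [-27.4 121.7]
tri [ -32.7 2220.6 3912.2] px miss [-275.7   32.5]
tri [ 72.7 404.2 555.3] px miss [ -77.5 -457.2]
tri [546.  402.5 631. ] px miss [ 384.4 -108.2]
bed world [[787.8, -183.7, 22.0], [442.6, -274.6, 22.0], [339.8, 118.9, 22.0], [685.0, 209.6, 22.0]] sides [406.5, 357.0, 406.7, 357.0]
tri [ 786.5 -186.5   14.8] px miss [2.7 2.1]
tri [ 444.2 -274.9   15.8] px miss [-1.   1.4]
tri [341.1 121.2   9.9] px miss [-1.6  3.8]
tri [703.  221.9  13.7] px miss [-16.1   0.2]
```

View pics/crop0.png

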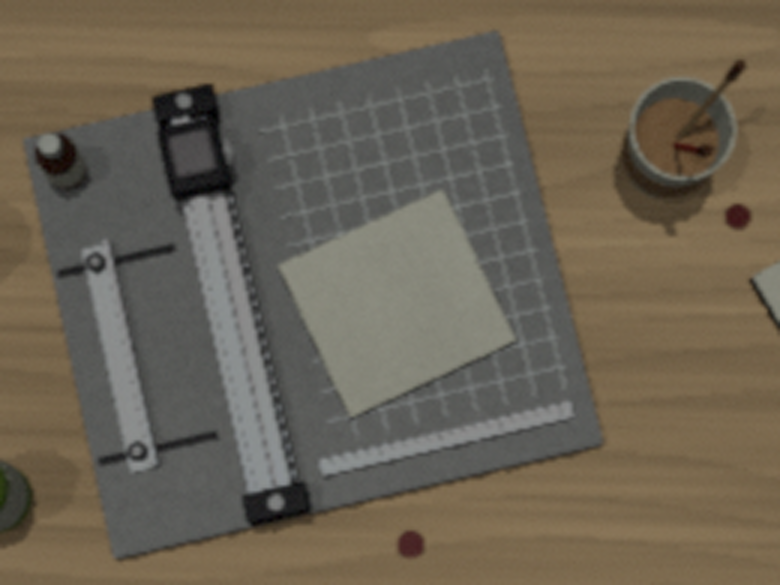

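The crop shows the board on the grid before the rail, with crop corners near (278,265), (443,192), (515,342) and (350,416). The fence's upper edge runs from (322,462) to (570,405), and the stop's right face from (110,240) to (157,465). Next I'll get the board's size and pose in the trimmer frame, with the fence and stop as checks.

```bash
cat >> h.py <<'E'
BED=np.array([[787.8,-183.7],[442.6,-274.6],[339.8,118.9],[685.0,209.6]])
_x=(BED[2]-BED[1]+BED[3]-BED[0]); _y=(BED[1]-BED[0]+BED[2]-BED[3])
YAW=np.angle(complex(*(_x/np.linalg.norm(_x)+np.array([_y[1],-_y[0]])/np.linalg.norm(_y))))
EX=np.array([np.cos(YAW),np.sin(YAW)]); EY=np.array([-EX[1],EX[0]]); ORG=BED.mean(0)+15*EX
def T(w): w=np.array(w)[:2]-ORG; return np.array([w@EX,w@EY])
def W(x,y): return ORG+x*EX+y*EY
def board(im,n='top',z=32,poly=None):
    hsv=cv2.cvtColor(im,cv2.COLOR_BGR2HSV); 
    m=((hsv[...,1]>9)&(hsv[...,1]<70)&(hsv[...,2]>(105 if n=='top' else 190))&(hsv[...,0]>20)&(hsv[...,0]<40)).astype(np.uint8)
    roi=np.zeros_like(m); cv2.fillPoly(roi,[np.array([proj(n,[*W(*c),22]) for c in ((-215,-170),(-215,170),(185,170),(185,-170))],np.int32)],1)
    return cv2.morphologyEx(m*roi,cv2.MORPH_OPEN,np.ones((5,5)))
E
python3 - <<'E'
from h import *
print('yaw',YAW,'org',ORG)
q={}
for n in('top','side'):
    m=board(cv2.imread(f"pics/{n}0.png"),n); q[n]=quad(m); print(n,m.sum(),q[n].round(1).tolist())
P=np.array([onz('top',u,32) for u in q['top']]); t=np.array([T(p) for p in P])
print('board trimmer',t.round(1).tolist(),'centre',t.mean(0).round(1),'sides',[round(float(np.linalg.norm(t[i]-t[i-1])),1) for i in range(4)])
print('angles',[round(float(np.degrees(np.arctan2(*(t[i]-t[i-1])[::-1]))),1) for i in range(4)])
for u,p in zip(q['top'],P):
    s=proj('side',p); j=np.argmin(np.linalg.norm(q['side']-s,axis=1)); print('tri',tri(q['side'][j],u).round(1),(q['side'][j]-s).round(1))
cr=lambda a,b:(195+a/3-.33,95+b/3-.33)
for nm,pts,z in(('fence',((322,462),(570,405)),34),('stop',((110,240),(157,465)),40),('cup rim',((682,130),),105),('brush',((738,70),),185),('dropper',((55,150),),107),('rail',((230,200),(290,480)),56)):
    print(nm,[T(onz('top',cr(*p),z)).round(1).tolist() for p in pts])
E
```

```text
yaw 1.8271992732509124 org [559.9959589  -17.94037315]
top 3425 [[342.3, 157.4], [365.8, 207.6], [311.2, 233.3], [287.8, 182.9]]
side 1765 [[287.9, 216.2], [333.9, 220.3], [327.9, 251.9], [277.4, 247.9]]
board trimmer [[-140.9, -55.7], [-167.6, 79.5], [-23.0, 110.5], [4.4, -24.2]] centre [-81.8  27.5] sides [148.7, 137.8, 147.8, 137.5]
angles [-167.8, 101.2, 12.1, -78.5]
tri [ 650.4 -140.    30.1] [-0.4  0.4]
tri [ 527.3 -199.5   30.7] [-1.3  0.2]
tri [459.8 -67.6  36.1] [-1.1 -1.3]
tri [583.2  -6.9  32.9] [-1.  -0.4]
fence [[7.2, 142.3], [-198.9, 143.1]]
stop [[134.7, -74.1], [136.8, 114.9]]
cup rim [[-326.9, -40.8]]
brush [[-358.7, -56.3]]
dropper [[154.9, -137.2]]
rail [[31.5, -80.0], [35.0, 152.6]]
```

The board measures 148 x 138 mm, which fits 150 x 140. Its yaw is +11.8° and its centre is at trimmer (-82, 27). The triangulated top is at z ≈ 30–36, so the height fits too. The fence reads y ≈ 142 (140 given), and the stop face is near x ≈ 135. The other boards are on the table and are larger.

Plan: push with both open fingers towards the fence first, then along +x. I'm moving now.

```bash
python3 -m jog '{"travel":[[0,0,0],[0.35,-0.27,0],[0.35,-0.27,0],[0.35,-0.27,0],[0.35,-0.27,0],[0.35,-0.27,0],[0.35,-0.27,0],[0.35,-0.27,0]],"rot":[[0,0,0.1045],[0,0,0],[0,0,0],[0,0,0],[0,0,0],[0,0,0],[0,0,0],[0,0,0]],"grip":[1,1,1,1,1,1,1,1]}'
python3 -m jog '{"travel":[[0.35,-0.27,0],[0.35,-0.27,0],[0.35,-0.27,0],[0.35,-0.27,0],[0.35,-0.27,0],[0.35,-0.27,0],[0.35,-0.27,0],[0.35,-0.27,0]],"rot":[[0,0,0],[0,0,0],[0,0,0],[0,0,0],[0,0,0],[0,0,0],[0,0,0],[0,0,0]],"grip":[1,1,1,1,1,1,1,1]}'
cat >> h.py <<'E'
def where():
    s=state(); o=s['orientation']; print('t',round(s['clock'],2),'trim',T(s['position']).round(1),'z',round(s['position'][2],1),'rpy',np.round(o,4),'yaw-YAW',round(o[2]-YAW,4),'F trim',T(s['wrist_force'][:2]+ORG).round(2),round(s['wrist_force'][2],2),'w',round(s['width'],1))
E
python3 -c "from h import *; where()"
```

```text
clock: 0.9
position: [431.1, -383.6, 238.2]
orientation: [-3.141, 0.0, 0.256]
wrist_force: [-0.7, -0.3, 0.8]
width: 88.1
finger_force: 0.0
clock: 1.7
position: [647.1, -103.7, 238.1]
orientation: [-3.141, 0.001, 0.257]
wrist_force: [0.4, 0.1, 0.1]
width: 88.2
finger_force: 0.0
t 1.7 trim [-105.1  -62.5] z 238.1 rpy [-3.1413e+00  8.0000e-04  2.5650e-01] yaw-YAW -1.5707 F trim [-0.04 -0.38] 0.1 w 88.2
```

```bash
python3 -m jog '{"travel":[[0.32,-0.2,0],[0,0,0],[0,0,0.4],[0,0,0.4],[0,0,0.4],[0,0,0.4],[0,0,0.2],[0,0,0]],"rot":[[0,0,0],[0,0,0],[0,0,0],[0,0,0],[0,0,0],[0,0,0],[0,0,0],[0,0,0]],"grip":[1,1,1,1,1,1,1,1]}'
python3 - <<'E'
from h import *
where()
im=optics.camera("top"); cv2.imwrite("pics/top1.png",im)
s=optics.camera("side"); cv2.imwrite("pics/side1c.png",cv2.resize(s[130:330,170:390],None,fx=3,fy=3))
E
```

```text
clock: 2.5
position: [667.9, -78.1, 53.5]
orientation: [-3.138, 0.009, 0.256]
wrist_force: [-1.3, 0.7, -0.4]
width: 88.0
finger_force: 0.0
t 2.5 trim [-85.6 -89.1] z 53.5 rpy [-3.1379  0.0091  0.2559] yaw-YAW -1.5713 F trim [1.04 1.07] -0.39 w 88.0
```

View pics/side1c.png

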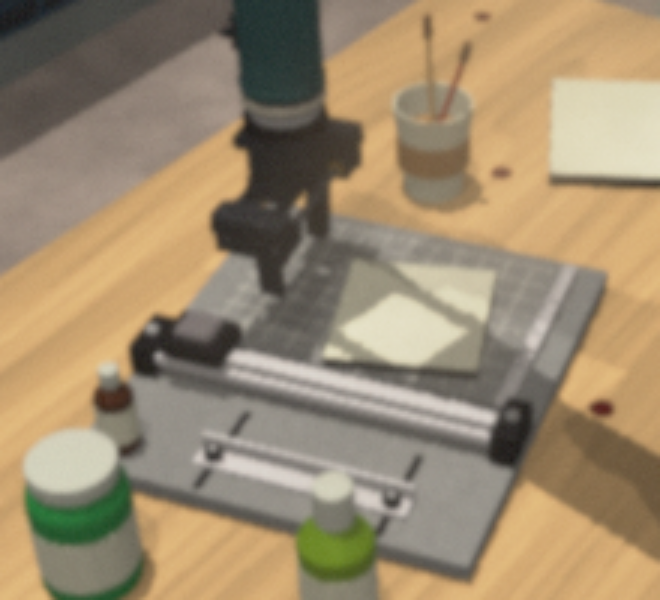

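The crop shows both fingers, at about (270,280) and (318,230), on the -y side of the board at (410,320) and clear of the cutter head. I'm lowering to finger height.

```bash
python3 -m jog '{"travel":[[0,0,0.15],[0,0,0.1],[0,0,0.02],[0,0,0],[0,0,0],[0,0,0]],"rot":[[0,0,0],[0,0,0],[0,0,0],[0,0,0],[0,0,0],[0,0,0]],"grip":[1,1,1,1,1,1]}'; python3 -c "from h import *; where()"
```

```text
clock: 3.2
position: [672.9, -78.0, 32.3]
orientation: [3.141, -0.001, 0.256]
wrist_force: [0.3, -0.7, -0.7]
width: 88.2
finger_force: 0.0
t 3.2 trim [-86.7 -94. ] z 32.3 rpy [ 3.1412e+00 -9.0000e-04  2.5650e-01] yaw-YAW -1.5707 F trim [-0.73 -0.1 ] -0.74 w 88.2
```

```bash
python3 -m jog '{"travel":[[0,0,0.06],[-0.05,0,0],[-0.05,0,0],[-0.05,0,0],[-0.05,0,0],[-0.05,0,0],[-0.05,0,0],[-0.05,0,0]],"rot":[[0,0,0],[0,0,0],[0,0,0],[0,0,0],[0,0,0],[0,0,0],[0,0,0],[0,0,0]],"grip":[1,1,1,1,1,1,1,1]}'; python3 -c "from h import *; where()"; python3 -m jog '{"travel":[[-0.05,0,0],[-0.05,0,0],[-0.05,0,0],[-0.05,0,0],[-0.03,0,0],[0,0,0],[0,0,0]],"rot":[[0,0,0],[0,0,0],[0,0,0],[0,0,0],[0,0,0],[0,0,0],[0,0,0]],"grip":[1,1,1,1,1,1,1]}'; cat >> h.py <<'E'
def look(name):
    im=optics.camera("top"); cv2.imwrite(f"pics/{name}.png",im); q=quad(board(im)); t=np.array([T(onz('top',u,32)) for u in q])
    print('board',t.round(1).tolist(),'c',t.mean(0).round(1),'ang',[round(float(np.degrees(np.arctan2(*(t[i]-t[i-1])[::-1])))%90,1) for i in range(4)]); return im
E
python3 -c "
from h import *; where()
im=look('top2'); cv2.imwrite('pics/top2c.png',cv2.resize(im[95:290,195:455],None,fx=3,fy=3))"
```

```text
clock: 4.0
position: [638.3, -87.1, 25.8]
orientation: [3.141, -0.0, 0.256]
wrist_force: [0.4, -0.2, -0.7]
width: 88.2
finger_force: 0.1
t 4.0 trim [-86.7 -58.2] z 25.8 rpy [ 3.1415e+00 -2.0000e-04  2.5630e-01] yaw-YAW -1.5709 F trim [-0.31 -0.38] -0.73 w 88.2
clock: 4.7
position: [616.2, -92.7, 25.7]
orientation: [-3.141, 0.0, 0.256]
wrist_force: [-0.1, 0.5, -0.1]
width: 88.1
finger_force: 0.0
t 4.7 trim [-86.5 -35.4] z 25.7 rpy [-3.1414e+00  2.0000e-04  2.5620e-01] yaw-YAW -1.571 F trim [ 0.54 -0.08] -0.07 w 88.1
board [[-145.6, 54.0], [-149.7, 114.3], [-94.0, 119.4], [-133.0, 54.1]] c [-130.6   85.5] ang [0.1, 3.9, 5.2, 59.2]
```

View pics/top2c.png

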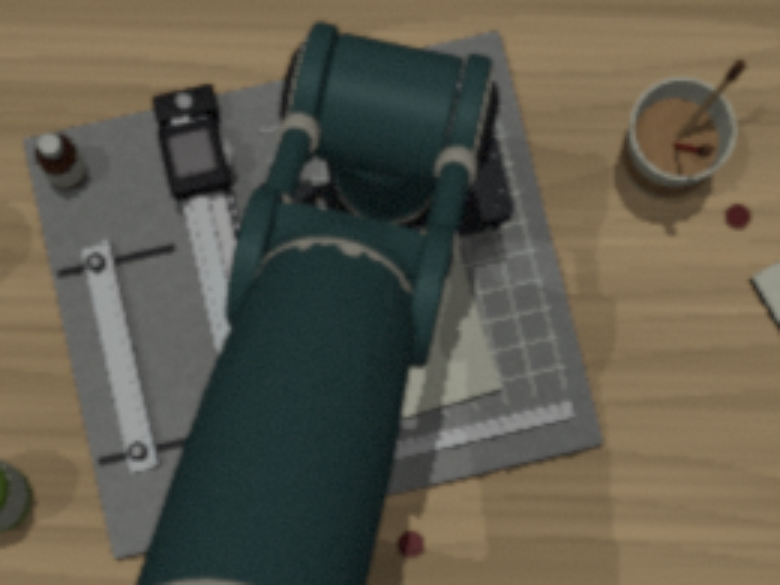

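The arm hides most of the board. The visible part, with its trailing corner near crop (500,388), has already turned to about 4–5°. I'll keep pushing toward the fence.

```bash
python3 -m jog '{"travel":[[-0.04,0,0],[-0.04,0,0],[-0.04,0,0],[-0.04,0,0],[-0.03,0,0],[-0.02,0,0],[0,0,0],[0,0,0]],"rot":[[0,0,0],[0,0,0],[0,0,0],[0,0,0],[0,0,0],[0,0,0],[0,0,0],[0,0,0]],"grip":[1,1,1,1,1,1,1,1]}'; python3 -c "from h import *; where(); look('top3')
im=optics.camera('side'); cv2.imwrite('pics/side3.png',im)"; 
python3 -m jog '{"travel":[[-0.01,0,0],[0,0,0],[-0.01,0,0],[0,0,0]],"rot":[[0,0,0],[0,0,0],[0,0,0],[0,0,0]],"grip":[1,1,1,1]}'
```

```text
clock: 5.55
position: [595.8, -98.0, 25.6]
orientation: [-3.141, 0.0, 0.256]
wrist_force: [0.2, 0.1, 0.2]
width: 88.2
finger_force: 0.0
t 5.55 trim [-86.5 -14.3] z 25.6 rpy [-3.1414e+00  4.0000e-04  2.5640e-01] yaw-YAW -1.5708 F trim [ 0.03 -0.16] 0.22 w 88.2
board [[-140.8, 76.9], [-138.9, 136.8], [-99.1, 137.0], [-124.4, 80.5]] c [-125.8  107.8] ang [12.4, 88.2, 0.2, 65.9]
clock: 6.05
position: [594.4, -98.4, 25.8]
orientation: [3.142, -0.001, 0.256]
wrist_force: [1.0, 0.7, 0.4]
width: 88.2
finger_force: 0.6
```

```bash
python3 -m jog '{"travel":[[-0.01,0,0],[0,0,0],[0,0,0]],"rot":[[0,0,0],[0,0,0],[0,0,0]],"grip":[1,1,1]}';python3 -c "from h import *; where()";python3 -m jog '{"travel":[[-0.01,0,0],[0,0,0],[0,0,0]],"rot":[[0,0,0],[0,0,0],[0,0,0]],"grip":[1,1,1]}';  python3 -c "from h import *; where(); look('top4')"
```

```text
clock: 6.35
position: [594.3, -98.5, 26.2]
orientation: [3.141, -0.002, 0.256]
wrist_force: [4.4, 2.8, -0.1]
width: 87.9
finger_force: 2.6
t 6.35 trim [-86.7 -12.8] z 26.2 rpy [ 3.1412e+00 -2.3000e-03  2.5610e-01] yaw-YAW -1.5711 F trim [ 1.58 -5.  ] -0.1 w 87.9
clock: 6.65
position: [594.3, -98.6, 26.7]
orientation: [3.141, -0.004, 0.256]
wrist_force: [6.7, 4.1, -0.4]
width: 87.9
finger_force: 3.5
t 6.65 trim [-86.7 -12.7] z 26.7 rpy [ 3.1409 -0.0042  0.2559] yaw-YAW -1.5713 F trim [ 2.26 -7.47] -0.45 w 87.9
board [[-140.0, 84.3], [-138.8, 138.0], [-97.7, 137.9], [-127.1, 81.3]] c [-125.9  110.4] ang [76.8, 88.8, 89.9, 62.6]
```

The reaction force shows the board flush on the fence at tool y ≈ -12.7, so the finger half-width is about 12.7 mm. The board's visible edge is at y ≈ 138 and its angle is about 0. I'm backing off, rising, turning 90° and going behind the trailing edge.

```bash
python3 -m jog '{"travel":[[0.05,0,0],[0.1,0,0],[0.15,0,0],[0,0,0],[0,0,-0.3],[0,0,-0.3],[0,0,0],[0,0,0]],"rot":[[0,0,0],[0,0,0],[0,0,0],[0,0,0],[0,0,0],[0,0,0],[0,0,-0.13],[0,0,-0.13]],"grip":[1,1,1,1,1,1,1,1]}' | grep -E 'pos|force'
python3 -m jog '{"travel":[[0,0,0],[0,0,0],[0,0,0],[0,0,0],[0,0,0],[0,0,0],[0,0,0],[0,0,0]],"rot":[[0,0,-0.13],[0,0,-0.13],[0,0,-0.13],[0,0,-0.13],[0,0,-0.13],[0,0,-0.13],[0,0,-0.13],[0,0,-0.13]],"grip":[1,1,1,1,1,1,1,1]}' | grep -E 'pos|ori'
python3 -m jog '{"travel":[[0,0,0],[0,0,0],[0,0,0]],"rot":[[0,0,-0.13],[0,0,-0.07],[0,0,0]],"grip":[1,1,1]}' | grep -E 'pos|ori'; python3 -c "from h import *; where()"
```

```text
position: [621.5, -91.8, 87.0]
wrist_force: [0.5, -1.5, 1.0]
finger_force: 0.0
position: [620.1, -91.6, 85.1]
orientation: [-3.139, 0.0, 1.623]
position: [620.3, -91.6, 85.2]
orientation: [-3.14, -0.0, 1.827]
t 8.6 trim [-86.5 -39.6] z 85.2 rpy [-3.1398e+00 -4.0000e-04  1.8273e+00] yaw-YAW 0.0001 F trim [-0.71  0.08] 0.53 w 87.7
```

```bash
python3 -m jog '{"travel":[[-0.25,-0.26,0],[-0.25,-0.26,0],[-0.25,-0.26,0],[-0.25,-0.26,0],[0,0,0],[0,0,0]],"rot":[[0,0,0],[0,0,0],[0,0,0],[0,0,0],[0,0,0],[0,0,0]],"grip":[1,1,1,1,1,1]}' | grep -E 'pos'; python3 -c "
from h import *; where(); im=look('top5')
s=optics.camera('side'); cv2.imwrite('pics/side5.png',s)
cv2.imwrite('pics/both5.png',np.hstack([cv2.resize(im[95:290,195:395],None,fx=2,fy=2),cv2.resize(s[130:325,190:390],None,fx=2,fy=2)]))
q=quad(board(s,'side')); t=np.array([T(onz('side',u,32)) for u in q]);print('side',t.round(1).tolist())"
```

```text
position: [545.3, -215.0, 85.6]
t 9.2 trim [-186.9   64.2] z 85.6 rpy [-3.1412e+00 -6.0000e-04  1.8237e+00] yaw-YAW -0.0035 F trim [0.48 0.75] 0.57 w 88.3
board [[-132.2, -1.9], [-21.5, 138.1], [9.2, 137.1], [9.7, -0.8]] c [-33.7  68.1] ang [0.4, 51.7, 88.0, 0.2]
side [[-143.8, -1.7], [-102.7, 134.8], [6.8, 135.3], [6.7, -3.7]]
```

View pics/both5.png

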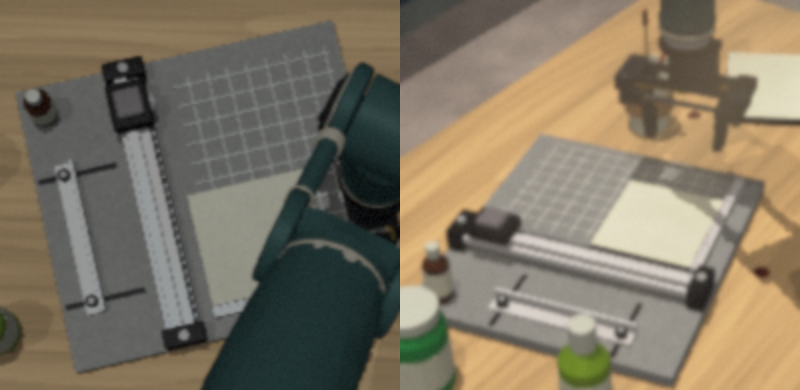

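The left half (top view) shows the board square against the fence, with its leading edge at x ≈ 9. The right half (side view) shows the fingers above and behind its trailing edge, clear of the cup. I'm lowering and pushing along +x.

```bash
python3 -m jog '{"travel":[[0,0,0.3],[0,0,0.2],[0,0,0.08],[0,0,0],[0,0,0]],"rot":[[0,0,0],[0,0,0],[0,0,0],[0,0,0],[0,0,0]],"grip":[1,1,1,1,1]}' | grep -E 'pos'; python3 -c "from h import *; where()"
python3 -m jog '{"travel":[[0.05,0,0],[0.05,0,0],[0.05,0,0],[0.05,0,0],[0.05,0,0],[0.05,0,0],[0.05,0,0],[0.05,0,0]],"rot":[[0,0,0],[0,0,0],[0,0,0],[0,0,0],[0,0,0],[0,0,0],[0,0,0],[0,0,0]],"grip":[1,1,1,1,1,1,1,1]}' | grep -E 'pos|wrist'; python3 -c "from h import *; where()"
```

```text
position: [546.8, -214.1, 28.2]
t 9.8 trim [-186.4   62.6] z 28.2 rpy [3.1411e+00 4.0000e-04 1.8280e+00] yaw-YAW 0.0008 F trim [-0.17  0.56] 0.3 w 87.8
position: [535.7, -175.5, 27.7]
wrist_force: [0.3, -0.4, 0.8]
t 10.6 trim [-146.3   63.4] z 27.7 rpy [3.1415e+00 2.0000e-04 1.8272e+00] yaw-YAW 0.0 F trim [-0.47 -0.18] 0.82 w 88.1
```

```bash
python3 -m jog '{"travel":[[0.04,0,0.01],[0.05,0,0.005],[0.05,0,0],[0.05,0,0],[0.05,0,0],[0.05,0,0],[0.05,0,0],[0.05,0,0]],"rot":[[0,0,0],[0,0,0],[0,0,0],[0,0,0],[0,0,0],[0,0,0],[0,0,0],[0,0,0]],"grip":[1,1,1,1,1,1,1,1]}' | grep -E 'pos|wrist'; python3 -c "from h import *; where(); look('top6')"
python3 -m jog '{"travel":[[0.05,0,0],[0.05,0,0],[0.05,0,0],[0.05,0,0],[0.05,0,0],[0.05,0,0],[0.05,0,0],[0,0,0]],"rot":[[0,0,0],[0,0,0],[0,0,0],[0,0,0],[0,0,0],[0,0,0],[0,0,0],[0,0,0]],"grip":[1,1,1,1,1,1,1,1]}' | grep -E 'pos|wrist'; python3 -c "
from h import *; where(); im=optics.camera('top')
s=optics.camera('side'); cv2.imwrite('pics/side7.png',s)
cv2.imwrite('pics/both7.png',np.hstack([cv2.resize(im[95:290,195:395],None,fx=2,fy=2),cv2.resize(s[170:335,190:390],(400,390))]))"
```

```text
position: [525.8, -137.7, 26.2]
wrist_force: [-0.1, -1.2, 1.8]
t 11.4 trim [-107.2   63.4] z 26.2 rpy [3.1415e+00 1.0000e-04 1.8273e+00] yaw-YAW 0.0001 F trim [-1.18  0.41] 1.84 w 88.3
board [[-44.7, -1.3], [26.4, 78.1], [28.9, 77.5], [29.2, -1.0]] c [ 9.9 38.3] ang [0.3, 48.2, 76.8, 0.2]
position: [516.6, -103.5, 26.1]
wrist_force: [0.2, 0.2, -0.3]
t 12.25 trim [-71.8  63.7] z 26.1 rpy [-3.1411e+00 -5.0000e-04  1.8277e+00] yaw-YAW 0.0005 F trim [ 0.11 -0.22] -0.29 w 88.1
```

View pics/both7.png

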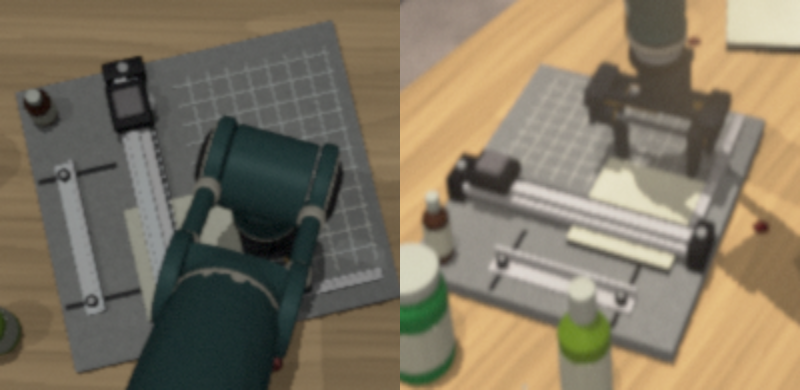

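The board has passed cleanly under the rail and stays square. In the top half its leading strip is at about (140,250), left of the rail, and the stop at (80,240) is still ahead. About 40 mm remain, so I'm going on and slowing near contact.

```bash
python3 -m jog '{"travel":[[0.04,0,0],[0.05,0,0],[0.05,0,0],[0.05,0,0],[0.05,0,0],[0.04,0,0],[0.02,0,0],[0,0,0]],"rot":[[0,0,0],[0,0,0],[0,0,0],[0,0,0],[0,0,0],[0,0,0],[0,0,0],[0,0,0]],"grip":[1,1,1,1,1,1,1,1]}' | grep -E 'pos|wrist'; python3 -c "
from h import *; where(); look('top8'); im=cv2.imread('pics/top8.png')
cv2.imwrite('pics/top8c.png',cv2.resize(im[160:270,205:305],None,fx=5,fy=5,interpolation=cv2.INTER_CUBIC))"
```

```text
position: [509.2, -74.8, 26.2]
wrist_force: [-0.7, -0.1, 0.2]
t 13.15 trim [-42.1  63.6] z 26.2 rpy [-3.1412e+00 -4.0000e-04  1.8275e+00] yaw-YAW 0.0003 F trim [0.05 0.66] 0.15 w 88.4
board [[71.1, -1.2], [72.6, 33.5], [118.4, 119.1], [118.9, -0.6]] c [95.2 37.7] ang [0.7, 87.5, 61.8, 0.2]
```

View pics/top8c.png

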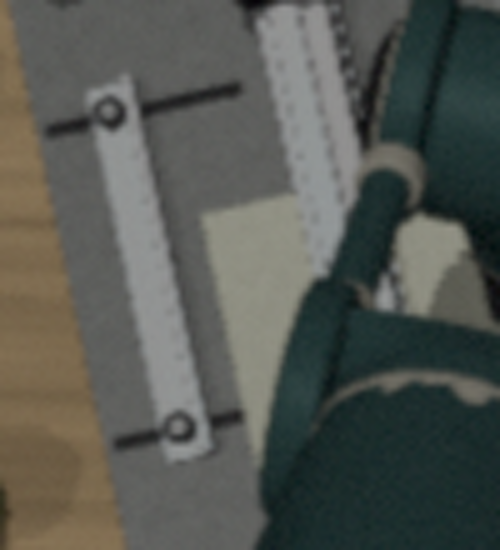

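There's a gap of about 16–20 mm between the board's leading edge (crop (205,213) to (255,455)) and the stop's face ((130,75) to (212,450)), and the two are parallel. I'm closing it, with small steps at the end.

```bash
python3 -m jog '{"travel":[[0.03,0,0],[0.03,0,0],[0.02,0,0],[0.02,0,0],[0.01,0,0],[0,0,0],[0,0,0]],"rot":[[0,0,0],[0,0,0],[0,0,0],[0,0,0],[0,0,0],[0,0,0],[0,0,0]],"grip":[1,1,1,1,1,1,1]}' | grep -E 'pos|wrist'; python3 -c "
from h import *; where(); look('top9'); im=cv2.imread('pics/top9.png')
cr=lambda a,b:(205+a/5-.4,160+b/5-.4)
for z in(25,32,40): print(z,[T(onz('top',cr(*p),z)).round(1).tolist() for p in((130,75),(212,450))])"
python3 -m jog '{"travel":[[0.01,0,0],[0,0,0],[0,0,0]],"rot":[[0,0,0],[0,0,0],[0,0,0]],"grip":[1,1,1]}' | grep -E 'wrist'; python3 -c "from h import *; where()"
```

```text
position: [506.6, -64.5, 26.2]
wrist_force: [0.4, 0.2, -0.1]
t 13.9 trim [-31.5  63.5] z 26.2 rpy [-3.1415e+00 -1.0000e-04  1.8271e+00] yaw-YAW -0.0001 F trim [ 0.07 -0.44] -0.15 w 88.3
board [[70.6, -0.4], [72.3, 14.1], [129.6, 114.1], [129.1, -1.9]] c [100.4  31.5] ang [88.5, 83.4, 60.1, 89.7]
25 [[137.9, -78.5], [138.3, 113.0]]
32 [[137.2, -76.7], [137.6, 113.8]]
40 [[136.4, -74.7], [136.8, 114.7]]
wrist_force: [-0.6, -0.9, 0.2]
t 14.25 trim [-30.6  63.4] z 26.2 rpy [3.1416 0.     1.8272] yaw-YAW 0.0 F trim [-0.75  0.85] 0.21 w 87.8
```

```bash
python3 -m jog '{"travel":[[0.01,0,0],[0,0,0],[0,0,0]],"rot":[[0,0,0],[0,0,0],[0,0,0]],"grip":[1,1,1]}' | grep -E 'zz'; python3 -c "from h import *; where()"
python3 -m jog '{"travel":[[0.01,0,0],[0,0,0],[0,0,0]],"rot":[[0,0,0],[0,0,0],[0,0,0]],"grip":[1,1,1]}' | grep -E 'zz'; python3 -c "from h import *; where()"
python3 -m jog '{"travel":[[0.01,0,0],[0,0,0],[0,0,0]],"rot":[[0,0,0],[0,0,0],[0,0,0]],"grip":[1,1,1]}' | grep -E 'zz'; python3 -c "from h import *; where(); look('top10'); im=cv2.imread('pics/top10.png')
cv2.imwrite('pics/top10c.png',cv2.resize(im[160:270,205:305],None,fx=5,fy=5,interpolation=cv2.INTER_CUBIC))"
```

```text
t 14.55 trim [-29.6  63.4] z 26.2 rpy [ 3.1416 -0.      1.8271] yaw-YAW -0.0001 F trim [ 0.21 -0.51] 0.17 w 88.4
t 14.85 trim [-28.5  63.5] z 26.2 rpy [-3.1416e+00 -1.0000e-04  1.8272e+00] yaw-YAW 0.0 F trim [-0.29  0.13] 0.27 w 87.9
t 15.15 trim [-27.5  63.4] z 26.2 rpy [-3.1416e+00 -1.0000e-04  1.8272e+00] yaw-YAW -0.0 F trim [-0.88 -0.11] -0.59 w 88.1
board [[66.5, -1.2], [65.3, -5.5], [132.9, 110.6], [132.3, -0.3]] c [99.2 25.9] ang [0.8, 74.0, 59.8, 89.7]
```

View pics/top10c.png

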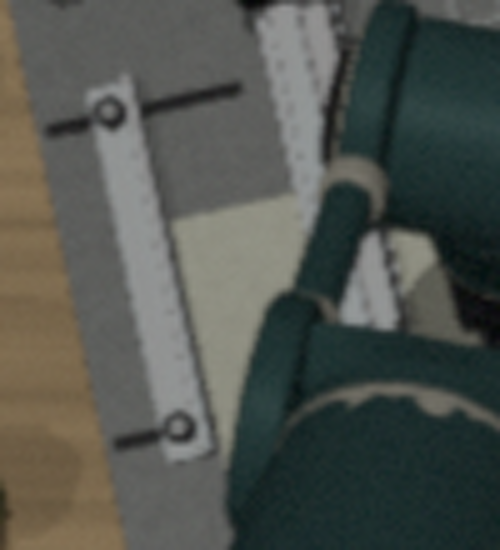

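The board's leading edge is nearly at the stop: only a thin dark line remains, from crop (165,210) to (215,440). The stop hasn't moved. I'm stepping on until force shows contact.

```bash
python3 -m jog '{"travel":[[0.01,0,0],[0,0,0],[0,0,0]],"rot":[[0,0,0],[0,0,0],[0,0,0]],"grip":[1,1,1]}' | grep -E 'zz'; python3 -c "from h import *; where()"
python3 -m jog '{"travel":[[0.01,0,0],[0,0,0],[0,0,0]],"rot":[[0,0,0],[0,0,0],[0,0,0]],"grip":[1,1,1]}' | grep -E 'zz'; python3 -c "from h import *; where()"
```

```text
t 15.5 trim [-26.5  63.5] z 26.2 rpy [-3.1415e+00 -1.0000e-04  1.8272e+00] yaw-YAW -0.0 F trim [ 0.12 -0.42] 0.15 w 88.3
t 15.8 trim [-25.5  63.5] z 26.2 rpy [-3.1415e+00 -1.0000e-04  1.8272e+00] yaw-YAW -0.0 F trim [0.24 0.62] 0.19 w 88.1
```

```bash
python3 -m jog '{"travel":[[0.01,0,0],[0,0,0],[0,0,0]],"rot":[[0,0,0],[0,0,0],[0,0,0]],"grip":[1,1,1]}' | grep -E 'zz'; python3 -c "from h import *; where();look('top11')"
python3 - <<'E'
from h import *
# stop: bright low-saturation strip; right edge along rows, before and now
for n in('top8','top10','top11'):
    im=cv2.imread(f'pics/{n}.png'); g=im.astype(float).mean(2); r=[]
    for v in range(182,222,2): # stop edge, strongest fall of brightness near the line
        u0=205+(130+(v-160-15)*5*82/375)/5; us=np.arange(int(u0)-4,int(u0)+6); r.append(us[np.argmin(np.diff(g[v,us.min():us.max()+2]))]-u0)
    L=[round(float(np.mean([g[v,int(round(205+(130+(v-160-15)*5*82/375)/5))+k] for v in range(206,240)])),0) for k in range(-3,8)]
    print(n,np.median(r).round(2),'profile',L)
E
```

```text
t 16.1 trim [-24.5  63.4] z 26.2 rpy [-3.1416e+00 -1.0000e-04  1.8272e+00] yaw-YAW 0.0 F trim [0.   0.52] 0.14 w 88.2
board [[67.0, -1.1], [50.9, -42.7], [135.2, 110.7], [135.3, -0.9]] c [97.1 16.5] ang [0.2, 68.8, 61.2, 0.0]
top8 -0.75 profile [143.0, 142.0, 129.0, 95.0, 79.0, 83.0, 88.0, 92.0, 93.0, 95.0, 102.0]
top10 -0.69 profile [143.0, 141.0, 128.0, 97.0, 94.0, 122.0, 136.0, 138.0, 138.0, 138.0, 136.0]
top11 -1.0 profile [143.0, 141.0, 129.0, 111.0, 121.0, 136.0, 138.0, 138.0, 137.0, 135.0, 131.0]
```

```bash
python3 -m jog '{"travel":[[0.01,0,0],[0,0,0],[0,0,0]],"rot":[[0,0,0],[0,0,0],[0,0,0]],"grip":[1,1,1]}' | grep -E 'zz'; python3 -c "from h import *; where()"
```

```text
t 16.45 trim [-23.8  63.4] z 26.3 rpy [3.1414e+00 3.0000e-04 1.8273e+00] yaw-YAW 0.0001 F trim [-2.2   0.61] -0.61 w 88.3
```

```bash
python3 -m jog '{"travel":[[0.005,0,0],[0,0,0],[0,0,0]],"rot":[[0,0,0],[0,0,0],[0,0,0]],"grip":[1,1,1]}' | grep -E 'zz'; python3 -c "from h import *; where()"
```

```text
t 16.75 trim [-23.7  63.3] z 26.4 rpy [3.1413e+00 9.0000e-04 1.8274e+00] yaw-YAW 0.0002 F trim [-4.88  0.26] -0.5 w 88.3
```

Contact shows in the force: 4.9 N against the stop, well under 12 N. I'm backing off, rising and clearing the view.

```bash
python3 -m jog '{"travel":[[-0.02,0,0],[-0.05,0,0],[-0.2,0,0],[-0.2,0,0],[0,0,-0.3],[0,0,-0.4],[0,0,-0.4],[0,0,-0.4]],"rot":[[0,0,0],[0,0,0],[0,0,0],[0,0,0],[0,0,0],[0,0,0],[0,0,0],[0,0,0]],"grip":[1,1,1,1,1,1,1,1]}' | grep -E 'pos|wrist'
python3 -m jog '{"travel":[[-0.4,-0.2,0],[-0.4,-0.2,0],[-0.4,-0.2,0],[-0.4,-0.2,0],[-0.4,-0.2,0],[-0.4,-0.2,0],[0,0,0],[0,0,0]],"rot":[[0,0,0],[0,0,0],[0,0,0],[0,0,0],[0,0,0],[0,0,0],[0,0,0],[0,0,0]],"grip":[1,1,1,1,1,1,1,1]}' | grep -E 'pos|wrist'
python3 -c "
from h import *; where(); im=optics.camera('top'); s=optics.camera('side'); cv2.imwrite('pics/top12.png',im)
cv2.imwrite('pics/both12.png',np.hstack([cv2.resize(im[140:290,200:350],None,fx=2.6,fy=2.6,interpolation=cv2.INTER_CUBIC),cv2.resize(s[190:330,200:360],(400,390))]))
g=im.astype(float).mean(2)
for n in('top0','top12'):
    g=cv2.imread(f'pics/{n}.png').astype(float).mean(2)
    print(n,[round(float(np.mean([g[v,int(round(205+(130+(v-160-15)*5*82/375)/5))+k] for v in range(206,240)]))) for k in range(-12,8)])
"
```

```text
position: [515.9, -101.6, 177.3]
wrist_force: [-0.0, 0.2, -0.4]
position: [460.7, -364.8, 175.7]
wrist_force: [0.3, 0.8, -1.2]
t 18.35 trim [-310.3  184.1] z 175.7 rpy [ 3.1415e+00 -1.8000e-03  1.8246e+00] yaw-YAW -0.0026 F trim [ 0.67 -0.49] -1.21 w 88.3
top0 [88, 92, 111, 132, 139, 139, 140, 140, 139, 136, 134, 122, 90, 74, 78, 83, 87, 88, 89, 89]
top12 [100, 103, 125, 147, 154, 154, 154, 155, 154, 151, 150, 138, 124, 133, 144, 146, 146, 146, 146, 146]
```

View pics/both12.png

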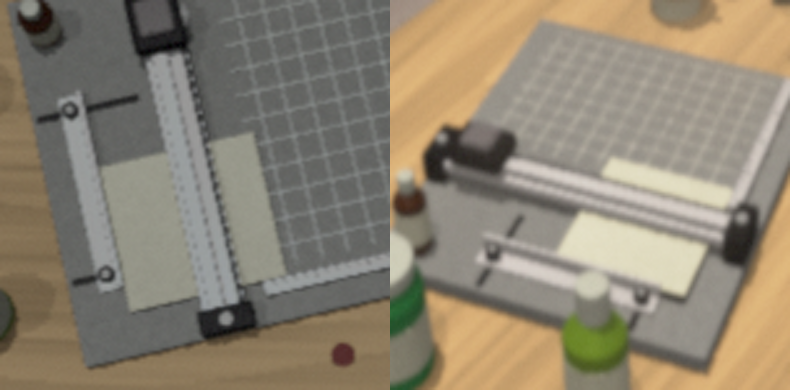

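The board lies under the rail against the unmoved stop, with its side at the fence line. In the left half its edges run (105,165) to (130,310) and (255,133) to (285,275). I'll measure the angle and y numerically.

```bash
python3 - <<'E'
from h import *
im=cv2.imread('pics/top12.png'); m=board(im)
n,lab,st,ce=cv2.connectedComponentsWithStats(m)
pts=[]
for i in range(1,n):
    if st[i][4]<150: continue
    ys,xs=np.nonzero(lab==i); P=np.array([T(onz('top',(u,v),32)) for u,v in zip(xs,ys)]); print(i,st[i],P.min(0).round(1),P.max(0).round(1)); pts.append(P)
P=np.vstack(pts)
def edge(ax,sgn,lo,hi,nm):
    o=1-ax; b=[]
    for s in np.arange(lo,hi,3):
        k=np.abs(P[:,o]-s)<2
        if k.any(): b.append((s,sgn*(sgn*P[k][:,ax]).max()))
    b=np.array(b); c=np.polyfit(b[:,0],b[:,1],1); print(nm,'mean',b[:,1].mean().round(2),'slope rad',c[0].round(4))
edge(0,1,5,105,'lead x'); edge(0,-1,5,105,'trail x'); edge(1,-1,-8,15,'-y trail part');edge(1,-1,90,130,'-y lead part');edge(1,1,95,130,'+y lead part')
E
```

```text
1 [ 281  191   29   58 1033] [-14.4  -2.5] [ 30.3 139.1]
2 [ 239  199   36   60 1549] [70.8 -3.3] [138.  138.8]
lead x mean 135.91 slope rad 0.0036
trail x mean -13.36 slope rad 0.002
-y trail part mean -1.3 slope rad 0.0032
-y lead part mean -2.1 slope rad 0.0309
+y lead part mean 137.9 slope rad 0.0156
```

The leading edge is at x = 135.9 at the stop, which hasn't moved. The board's slope is about 0.003 rad. Its y edges are within about 0.7 mm of where they were when the board was pressed flush on the fence. The robot is clear, so I'm handing in.

```bash
python3 -c "from h import *; print(order.job_done())"
```

```text
the job is handed in; nothing more can be done
None
```

The job is handed in, with no verdict returned: by my last measurements the board lies flat under the rail, square to about 0.003 rad, against the unmoved back stop and within about 1 mm of the side fence, with the bottles, jar and cup not touched and the robot clear.

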